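# Load a sagger into the drying tunnel through its flap

### The arm

A 6-joint arm with a two-finger parallel gripper is mounted at the origin on the work surface. World frame = base frame: x ahead of the robot, y to its left, z up, the work surface at z = 0. Lengths are in m, angles in degrees, forces in N, time in s.
With the tool pointing down it reaches from about 0.3 to 0.75 m from the base axis. Payload 8.5 kg.
Tool frame: the origin (TCP) lies at the very end of the fingers, on their centre line; the grasp point (between the pads) lies 19 mm behind it (env.hold_point_z is the distance from the TCP to the grasp point, in m); z points along the fingers, y is the line along which they close (so a half turn about z gives the same grasp; the last joint's range is limited). The gripper opens to 85 mm and grips with 20 to 120 N. Pads are 22 mm wide; open, the fingers measure 114 mm over their backs; the gripper's body (76 mm by 85 mm) begins 54 mm behind the grasp point. The pads swing forward as they close: fully open they stand 13 mm farther back than shut.
Start: joints at [55.388, 21.807, 74.336, -0, 83.858, -12.336], TCP at [0.208, 0.509, 0.231] pointing down, gripper open.
Joint ranges: [-178.18, 178.18], [-50.72, 133.34], [12.68, 142.11], [-81.47, 261.47], [9.98, 163.14], [-165.26, 165.26]. Speed limits (degrees/s): [136.94, 136.94, 180, 180, 180, 180].

### API

Orientations are given as a 3x3 rotation matrix whose columns are the frame's x, y, z axes.
In Python, from rig import env, optics gives the robot as it stands.
- The arm moves only by the shell command python3 -m jog 'ROWS' [OPENING] [FORCE]. ROWS is JSON, a list of rows, each an object with "linear": the shift along the tool's x, y, z in units of 40 mm (1.0 is 40 mm), a list of three; "roll": the turn about the tool's z in units of 5 degrees (1.0 is 5 degrees). A call has 1 to 12 rows; each row shifts and turns the commanded pose from where the row before left it, along the tool's axes as they then stand; what a row does not reach is not made up. A row lasts 1/12 s, in which the tool goes at most 41.7 mm and 7.16 degrees, less where a joint would pass 70% of its speed; a pose out of reach is approached as far as the arm can. A call is refused whole if a number of a shift passes 1 or a number of a turn 1, either way. A call with a gripper value outside its range is refused whole. OPENING is the opening, from -1 (shut) to 1 (fully open), set as the call begins (- or left out, the last holds). The fingers move at their own pace and stop on an object; FORCE is the grip in N (left out, the last holds). Time passes only in rows, so rows that do not move let the fingers close. It gives the time, the measured TCP pose, the force, the opening and the grip force at its end, in the units of the state.
- env.observe(): the state, without advancing time (a new reading comes with each control period).
- optics.get_image(name): name is "scene" or "top" or "wrist"; returns the picture (384x512x3 uint8, red, green, blue); there is no depth.
- optics.calibration(name): a dict with "fov_y" (degrees; the focal length in pixels is half the picture's height over the tangent of half this angle, whatever the lens; pixels are square), "cx", "cy" (the principal point, pixels), "T" (4x4, takes a point from camera to world coordinates). Camera axes: x right, y down, z forward; pixel columns grow to the right and rows downward; lengths in m; the calibration is good to about 2 mm. A picture is of the moment at which its call begins: read the wrist's pose just before it. calibration takes no time and is no camera call; for the wrist camera it gives the pose at the moment of the call.
- env.close_job(): hands the job in; it is judged then, once.
The state is a dict: "time_s": time; "q": joint angles; "qvel": joint speeds; "joint_efforts": joint torques, N m; "position": TCP position; "tool_rot": TCP orientation; "ft_force": force on the tool from outside, world axes, zero at the start; "wrist_torque": the same for the moment, N m; "grip_width": finger opening in m; "gripper_force": force on a finger pad.
Only numpy, scipy, OpenCV 4.12 (cv2) and the standard library are available. Lean on these libraries where they do the work, as an engineer would, in place of code of your own. Each camera call takes 0.05 s, during which the arm holds its last target. There are 200 camera calls.

### The job

Pick up the wooden push stick and with it, not with the fingers, push the small ceramic sagger along the guides and through the hanging flap into the drying tunnel, then press it home gently until you feel the spring stop inside give a little, and hold that for a moment; the sagger is brittle and the spring must not be pressed hard down. Draw the stick out so that the flap falls fully shut behind the sagger, and lay the stick flat on the table outside the tunnel, leaving the tumblers and the tree alone.

Things in the scene. Friction and masses are not known exactly. Their poses are not given: they have to be found in the camera images.
- tunnel: Low sheet-aluminium drying tunnel fixed on the table, 266 mm long, 86 wide, 70 high, no floor (things slide on the table). Origin at table height, mid-width, in the plane of the closed flap; x points into the tunnel (push direction), y left, z up. The channel is 74 mm wide, x = -34 to 254 mm; the roof, slatted in front, has its underside at 66 mm and begins at the flap (x = 1 mm).
- funnel (a point): Middle of the open end of the guide rails in front of the tunnel, at table height (tunnel x = -105 mm); axes as the tunnel's. The two rails, 22 mm high and 6 mm thick, stand about 112 mm apart here, close in to the 74 mm channel at tunnel x = -34 mm, and run straight from there to the mouth.
- flap_hinge (a point): Middle of the flap's hinge axis, 62 mm above the table, across the mouth at tunnel x = 0. The flap, dark steel, 70 mm wide, reaches 53 mm down from it (9 mm gap below). Over the 40 mm high sagger its lower edge lies about 48 mm behind the mouth, so the sagger must be wholly beyond that before the flap can fall shut.
- flap (a joint): Swing angle (rad) of the flap: 0 = hanging shut, positive = swung inwards, up to 1.4. It swings inwards only (check flap) and falls shut by its own weight (120 g).
- buffer (a joint): How far (m) the spring stop in the tunnel is pressed, 0 = free. A rubber plate 56 mm wide, 38 high, hidden under the roof; its free face is set anywhere from 150 to 180 mm behind the mouth. Gives from 2 N, plus 4 N per mm: the sagger is home at 1.5 mm (8 N) or more; aim at 2 to 3 mm (10 to 14 N) above its sliding friction; over 4.2 mm (19 N) is too hard; bottoms at 6 mm.
- sagger: Small white ceramic sagger (a closed box with a flat lid that stays on) 90 mm long (its x), 66 wide (y), 40 high, about 0.3 to 0.65 kg. Origin at the centre of its underside. It stands on the table before the funnel, its x roughly along the tunnel's. Sliding friction about 1 to 7 N. Brittle: not more than 25 N from the stick.
- stick: Wooden push stick lying on the table, 300 mm long, 140 g: a bar 22 mm wide, 24 high, with a flat crosswise head 50 mm wide, 20 long, 24 high at its front end. Origin at mid-length on its underside; x along the stick to the head (tip at +150 mm, tail at -150), z up. Grip it across the bar from above; a grip about 175 mm behind the tip (x = -25 mm) keeps the hand clear of the tunnel.
- stick_tip (a point): Centre of the flat front face of the push stick's head, 12 mm above its underside; axes as the stick's.
- tumbler_a: Unglazed grey tumbler, 70 mm wide, 100 mm high, standing beside the tunnel; origin at the centre of its underside. Leave alone.
- tumbler_b: A second such tumbler, beside the tunnel further in. Leave alone.
- tree: White ceramic tree ornament, 72 mm wide, 146 mm high, standing on the table beside the mouth, clear of the guides; origin at the centre of its underside. Leave alone.
Not all that is in view belongs to the job. Leave any blue look-alike of the sagger alone.

How it is judged (in metres and radians):
On the way, in this order (a step that is already met when the one before it is completed fails the run):
1. the sagger pushes the flap open, entering the tunnel mouth (value of joint flap above 0.5 rad and x of sagger in the frame of tunnel between -0.04 and 0.06 m), for 0.1 s.
2. the sagger, inside, is pressed against the spring stop so that it gives at least 1.5 mm, for 0.3 s (value of joint buffer above 0.0015 m and x of sagger in the frame of tunnel above 0.095 m), for 0.3 s.
At the end, for the whole second after the job is handed in: The sagger stands upright inside the tunnel, its centre at least 95 mm behind the mouth (after having been pressed against the spring stop), at rest; the flap hangs shut (within 0.06 rad); the stick lies flat and still on the table, its tip at least 10 mm outside the mouth (x of sagger in the frame of tunnel above 0.095 m and angle between each of sagger, stick's own z axis and vertical below 0.1 rad and linear speed of each of sagger, stick below 0.01 m/s and value of joint flap below 0.06 rad and x of stick_tip in the frame of tunnel below -0.01 m and height (world z) of stick below 0.01 m); the robot touches nothing.
It fails at once if the spring stop is pressed more than 4.2 mm (hard down) (value of joint buffer above 0.0042 m).
It fails at once if the stick pushes the sagger with more than 25 N (contact force between stick and sagger above 25 N).
It fails at once if the fingers or the arm touch the sagger (contact force between any of the fingers, the arm and sagger above 0.5 N).
It fails at once if the sagger tips (angle between sagger's own z axis and vertical above 0.3 rad).
It fails at once if a tumbler or the tree is disturbed (moved more than 20 mm) (distance of any of tumbler_a, tumbler_b, tree from where it was at the start of the episode above 0.02 m).
It also fails if it takes over 72 s, if anything falls off the work surface, if the arm or the gripper's body presses on something with over 40 N, if the wrist force passes 120 N, or if a joint passes its speed limit or range.

## Working session

There is one attempt and no reset: what is moved stays moved. The work goes in short steps, Python scripts to look and compute and a shell command to move; the robot and the scene stay as the last step left them, time stands still between calls to the robot, and variables do not carry over. Pictures are saved under pics/ and viewed, at most 12 in all, crops included, and the job is handed in when it is done.

```bash
ls; mkdir -p pics; python3 - <<'E'
from rig import env, optics
import cv2,numpy as np
s=env.observe();print({k:np.round(v,3).tolist() for k,v in s.items()})
for n in("top","scene"):
    im=optics.get_image(n);cv2.imwrite(f"pics/{n}0.png",im[...,::-1])
    c=optics.calibration(n);print(n,c["fov_y"],c["cx"],c["cy"],np.round(c["T"],3).tolist(),c.keys())
E
```

```text
pics
{'time_s': 0.0, 'q': [55.387, 21.84, 74.385, 0.0, 83.86, -12.335], 'qvel': [0.035, -0.028, 0.056, -0.062, 0.101, 0.109], 'joint_efforts': [0.002, -44.846, -23.127, -0.0, 0.005, -0.0], 'position': [0.208, 0.509, 0.231], 'tool_rot': [[-0.925, 0.379, -0.001], [0.379, 0.925, -0.001], [0.0, -0.001, -1.0]], 'ft_force': [0.179, 0.551, 0.399], 'wrist_torque': [0.001, 0.031, 0.009], 'gripper_force': 0.0, 'grip_width': 0.085}
top 50.867427688279484 255.33190610801185 189.8468378239252 [[0.006, -0.987, 0.16, 0.423], [-1.0, -0.005, 0.011, 0.034], [-0.01, -0.16, -0.987, 1.247], [0.0, 0.0, 0.0, 1.0]] dict_keys(['fov_y', 'cx', 'cy', 'T'])
scene 49.02500081831677 254.4443822641564 192.03567736626314 [[0.766, 0.396, -0.507, 1.215], [0.643, -0.451, 0.619, -0.645], [0.016, -0.8, -0.6, 0.75], [0.0, 0.0, 0.0, 1.0]] dict_keys(['fov_y', 'cx', 'cy', 'T'])
```

View pics/top0.png

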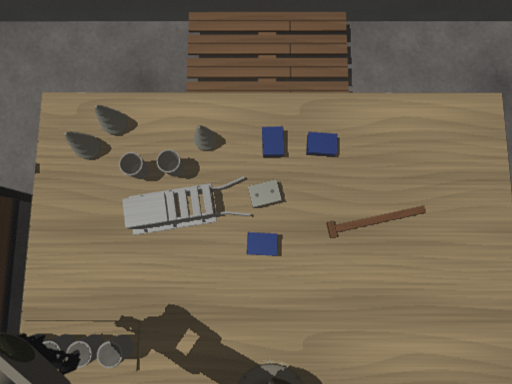

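View pics/scene0.png

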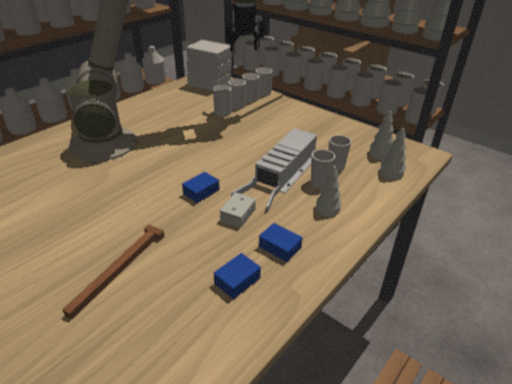

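Top view: white sagger at (265,193), funnel rails opening at about (246,179)/(253,215), tunnel centre (168,209) with its mouth at about x=213, stick bar (376,220) with head at (332,228). 
Sagger candidates: white box (265,193); blue boxes (273,141), (322,144) and (263,244). By the description it is the white one. The stick's only candidate is the brown one at (376,220).

```bash
cat > h.py <<'E'
import numpy as np,cv2
from rig import env,optics
def ray(c,uv):
    f=192/np.tan(np.radians(c["fov_y"]/2));T=np.array(c["T"])
    d=T[:3,:3]@np.array([(uv[0]-c["cx"])/f,(uv[1]-c["cy"])/f,1]);return T[:3,3],d
def onz(c,uv,z):
    o,d=ray(c,uv);return o+d*(z-o[2])/d[2]
def proj(c,p):
    f=192/np.tan(np.radians(c["fov_y"]/2));T=np.array(c["T"]);q=T[:3,:3].T@(np.array(p)-T[:3,3])
    return q[:2]/q[2]*f+[c["cx"],c["cy"]]
def comps(m,amin=60):
    cs,_=cv2.findContours(m.astype(np.uint8),cv2.RETR_EXTERNAL,cv2.CHAIN_APPROX_NONE)
    return [k for k in cs if cv2.contourArea(k)>amin]
E
python3 - <<'E'
from h import *
im=cv2.imread("pics/top0.png");c=optics.calibration("top")
h=cv2.cvtColor(im,cv2.COLOR_BGR2HSV)
crop=h[165:255,215:440]
brown=np.zeros(im.shape[:2],bool);r=np.s_[190:250,315:440]
print(h[220,376],h[193,258],h[200,290],h[206,140])
brown[r]=(h[r][...,2]<115)&(h[r][...,1]>100)&(h[r][...,0]<14)
white=np.zeros_like(brown);r=np.s_[165:260,100:290];white[r]=(h[r][...,1]<60)&(h[r][...,2]>90)
for n,m,z in(("stick",brown,.024),("white",white,.04)):
  for k in comps(m):
    b=cv2.minAreaRect(k);P=np.array([onz(c,p,z) for p in cv2.boxPoints(b)])
    print(n,cv2.contourArea(k),np.round(b[0],1),np.round(P[:,:2],3).tolist(),"ctr",P.mean(0).round(3))
cv2.imwrite("pics/crop1.png",cv2.resize(im[160:250,105:305],None,fx=4,fy=4,interpolation=cv2.INTER_CUBIC))
E
```

```text
[ 12 128 102] [ 27  20 127] [ 19  86 133] [ 23   7 156]
stick 595.0 [375.6 216.9] [[0.522, -0.167], [0.604, -0.457], [0.557, -0.467], [0.476, -0.179]] ctr [ 0.54  -0.317  0.024]
white 311.5 [174.2 225.7] [[0.497, 0.417], [0.537, 0.165], [0.519, 0.162], [0.48, 0.413]] ctr [0.508 0.289 0.04 ]
white 605.0 [264.1 192.7] [[0.63, 0.073], [0.653, -0.015], [0.588, -0.031], [0.566, 0.056]] ctr [0.609 0.021 0.04 ]
white 2733.0 [184.4 202.3] [[0.594, 0.459], [0.661, 0.083], [0.565, 0.065], [0.498, 0.437]] ctr [0.579 0.261 0.04 ]
```

View pics/crop1.png

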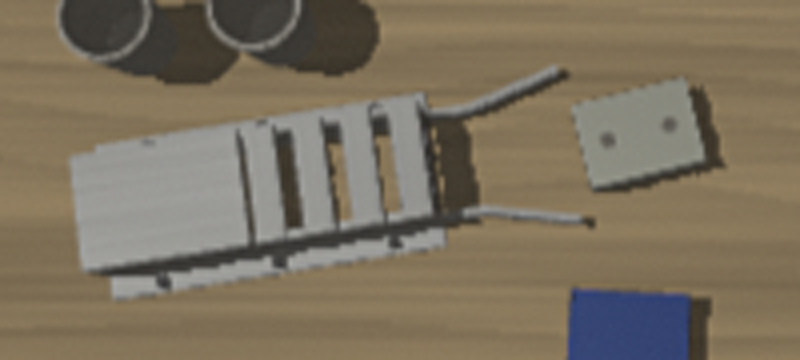

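The crop confirms the white lidded sagger at top-pixel (264,193). Roof corners are at crop (70,157), (86,271), (424,94), (440,212), and rail tips at (563,72), (590,222).

```bash
python3 - <<'E'
from h import *
c=optics.calibration("top")
g=lambda u,v,z:onz(c,(105+u/4-.4,160+v/4-.4),z)[:2]
A,B,C,D=[g(*p,.07) for p in((70,157),(86,271),(424,94),(440,212))]
R,L=g(563,72,.022),g(590,222,.022)
print(A,B,C,D,R,L)
far=(A+B)/2;near=(C+D)/2;fun=(R+L)/2
print("len",np.linalg.norm(far-near),"width",np.linalg.norm(A-B),np.linalg.norm(C-D),np.linalg.norm(R-L))
for a,b in((near,far),(fun,near),(fun,far),(C,A),(D,B)): d=b-a;print(np.degrees(np.arctan2(d[1],d[0])),np.linalg.norm(d))
# stick: head and bar by slices
im=cv2.imread("pics/top0.png");h=cv2.cvtColor(im,cv2.COLOR_BGR2HSV)
r=np.s_[190:250,315:440];m=(h[r][...,2]<115)&(h[r][...,1]>100)&(h[r][...,0]<14)
k=max(comps(m,300),key=cv2.contourArea)[:,0]+[315,190]
bar=k[k[:,0]>345]
vx,vy,x,y=cv2.fitLine(bar.astype(np.float32),cv2.DIST_L1,0,.01,.01).ravel()
P,Q=onz(c,(x,y),.024),onz(c,(x-40*vx*np.sign(vx),y-40*vy*np.sign(vx)),.024)
d=(Q-P)[:2];d/=np.linalg.norm(d)
W=np.array([onz(c,p,.024)[:2] for p in k]);t=(W-P[:2])@d
print("stick ang",np.degrees(np.arctan2(d[1],d[0])),"len",np.ptp(t),"tip",P[:2]+d*t.max(),"mid",P[:2]+d*(t.max()+t.min())/2)
print("grip pt",P[:2]+d*(t.max()-.175))
E
```

```text
[0.58425986 0.44036894] [0.50036753 0.42366146] [0.63271544 0.17988057] [0.54498839 0.16602133] [0.6590496  0.07875204] [0.54296558 0.05699089]
len 0.2632111165489717 width 0.08553983522192732 0.08881505613985138 0.11810608527932606
100.18397581695987 0.2632111165489717
96.59869303085615 0.10578023276238473
99.15637259065704 0.3688436394974812
100.53761629755712 0.26495685617088005
99.82562686139684 0.261475537871197
stick ang 104.7656241595979 len 0.2991092242083944 tip [ 0.49099693 -0.17520163] mid [ 0.52911326 -0.31981742]
grip pt [ 0.53559842 -0.34442251]
```

```bash
python3 -m jog '[{"linear":[0,0,0],"roll":1},{"linear":[0,0,0],"roll":1},{"linear":[0,0,0],"roll":1},{"linear":[0,0,0],"roll":1},{"linear":[0,0,0],"roll":1},{"linear":[0,0,0],"roll":1},{"linear":[0,0,0],"roll":1},{"linear":[0,0,0],"roll":1},{"linear":[0,0,0],"roll":1},{"linear":[0,0,0],"roll":1},{"linear":[0,0,0],"roll":0.6},{"linear":[0,0,0],"roll":0}]' 
cat > to.py <<'E'
import sys
from h import *
s=env.observe();R=np.array(s["tool_rot"]);p=np.array(s["position"])
print("pos",p.round(4),"xang %.2f"%np.degrees(np.arctan2(R[1,0],R[0,0])),"F",np.round(s["ft_force"],2),"w",s["grip_width"],"t",s["time_s"])
if len(sys.argv)>3:
    d=R.T@(np.array([float(v) for v in sys.argv[1:4]])-p);print("units",(d/.04).round(3))
E
python3 to.py .5 -.0 .23; python3 -c "
from h import *
c=optics.calibration('wrist');s=env.observe();T=np.array(c['T']);R=np.array(s['tool_rot']);print(c['fov_y'],(R.T@(T[:3,3]-s['position'])).round(3),(R.T@T[:3,:3]).round(3))"
```

```text
time_s: 1.1
position: [0.2084, 0.5088, 0.231]
tool_rot: [[-0.252, 0.968, -0.0], [0.968, 0.252, -0.001], [-0.001, -0.001, -1.0]]
ft_force: [0.5, 0.7, 0.4]
grip_width: 0.0853
gripper_force: 0.0
pos [0.2084 0.5088 0.231 ] xang 104.62 F [0.49 0.73 0.42] w 0.08529019910163176 t 1.1
units [-14.148   3.843   0.03 ]
66.94944404668034 [ 0.078 -0.    -0.144] [[-0.001 -0.952 -0.306]
 [ 1.    -0.001  0.   ]
 [-0.001 -0.306  0.952]]
```

```bash
python3 -m jog '[{"linear":[-0.8,0.55,0],"roll":0},{"linear":[-0.8,0.55,0],"roll":0},{"linear":[-0.8,0.55,0],"roll":0},{"linear":[-0.8,0.55,0],"roll":0},{"linear":[-0.8,0.55,0],"roll":0},{"linear":[-0.8,0.55,0],"roll":0},{"linear":[-0.8,0.55,0],"roll":0},{"linear":[-0.8,0.55,0],"roll":0},{"linear":[-0.8,0.55,0],"roll":0},{"linear":[-0.8,0.55,0],"roll":0},{"linear":[-0.8,0.55,0],"roll":0},{"linear":[-0.8,0.55,0],"roll":0}]' >/dev/null;  python3 -m jog '[{"linear":[-0.8,0.3,0],"roll":0},{"linear":[0,0,0],"roll":0},{"linear":[0,0,0],"roll":0},{"linear":[0,0,0],"roll":0}]'
python3 to.py .536 -.344 .15; python3 - <<'E'
from h import *
import json
c=optics.calibration('wrist');im=optics.get_image('wrist');cv2.imwrite('pics/w1.png',im[...,::-1])
c["T"]=np.array(c["T"]).tolist();json.dump(c,open("w1.json","w"),default=float)
cv2.imwrite('pics/w1b.png',cv2.resize(im[...,::-1],(768,576),interpolation=cv2.INTER_CUBIC))
E
```

```text
time_s: 2.43
position: [0.5808, 0.177, 0.231]
tool_rot: [[-0.255, 0.967, -0.001], [0.967, 0.255, 0.0], [0.0, -0.001, -1.0]]
ft_force: [-0.4, 1.0, 0.1]
grip_width: 0.0854
gripper_force: 0.0
pos [0.5808 0.177  0.231 ] xang 104.78 F [-0.42  1.01  0.12] w 0.08544250480993386 t 2.4333
units [-12.309  -4.404   2.024]
```

View pics/w1b.png

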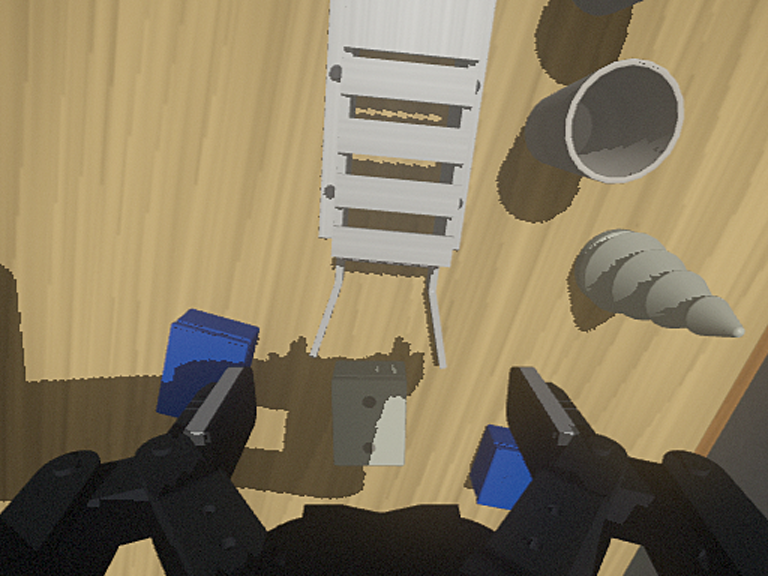

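The close view shows the roof's front corners at about (332,262)/(450,266) in the 1.5x picture and the rail tips at (316,355)/(441,366). The sagger's lid spans (331,376)–(404,465). The tree at (650,280) and tumbler at (625,120) are clear on the right side.

```bash
python3 - <<'E'
from h import *
import json
c=json.load(open("w1.json"))
g=lambda u,v,z:onz(c,((u+.5)/1.5-.5,(v+.5)/1.5-.5),z)[:2]
C,D=g(450,266,.07),g(332,262,.07);R,L=g(441,366,.022),g(316,355,.022)
print("roof front mid",(C+D)/2,np.linalg.norm(C-D),"rails",R,L,(R+L)/2,np.linalg.norm(R-L))
# right roof edge direction: (493,0)->(450,266)
E1,E2=g(495,0,.07),g(450,266,.07);d=E2-E1;print("roof ang",np.degrees(np.arctan2(-d[1],-d[0])),E1)
S=[g(*p,.04) for p in((331,376),(406,377),(404,465),(334,465))]
print("sagger",np.mean(S,0),[np.linalg.norm(S[i]-S[i-1]).round(3) for i in range(4)])
for a,b in((S[3],S[0]),(S[2],S[1])):d=b-a;print(np.degrees(np.arctan2(d[1],d[0])))
E
```

```text
roof front mid [0.58826966 0.17611783] 0.0853922173495818 rails [0.66115002 0.08353899] [0.54956529 0.06559469] [0.60535765 0.07456684] 0.1130183608757043
roof ang 98.16710022242 [0.6060316  0.35195715]
sagger [0.60997068 0.02171317] [np.float64(0.093), np.float64(0.065), np.float64(0.092), np.float64(0.065)]
104.43130412826324
104.57606740979732
```

```bash
python3 -m jog '[{"linear":[-0.95,-0.34,0.05],"roll":0},{"linear":[-0.95,-0.34,0.05],"roll":0},{"linear":[-0.95,-0.34,0.05],"roll":0},{"linear":[-0.95,-0.34,0.05],"roll":0},{"linear":[-0.95,-0.34,0.05],"roll":0},{"linear":[-0.95,-0.34,0.05],"roll":0},{"linear":[-0.95,-0.34,0.05],"roll":0},{"linear":[-0.95,-0.34,0.05],"roll":0},{"linear":[-0.95,-0.34,0.05],"roll":0},{"linear":[-0.95,-0.34,0.05],"roll":0},{"linear":[-0.95,-0.34,0.05],"roll":0},{"linear":[-0.95,-0.34,0.05],"roll":0}]' >/dev/null;  python3 -m jog '[{"linear":[-0.9,-0.3,0],"roll":0},{"linear":[0,0,0],"roll":0},{"linear":[0,0,0],"roll":0}]'
python3 to.py .536 -.344 .15; python3 - <<'E'
from h import *
import json
c=optics.calibration('wrist');im=optics.get_image('wrist')[...,::-1];cv2.imwrite('pics/w2.png',im)
c["T"]=np.array(c["T"]).tolist();json.dump(c,open("w2.json","w"),default=float)
cv2.imwrite('pics/w2b.png',cv2.resize(im,(768,576),interpolation=cv2.INTER_CUBIC))
E
```

```text
time_s: 3.73
position: [0.5366, -0.344, 0.2069]
tool_rot: [[-0.254, 0.967, -0.0], [0.967, 0.254, 0.001], [0.001, -0.0, -1.0]]
ft_force: [0.7, 0.9, -0.9]
grip_width: 0.0855
gripper_force: 0.0
pos [ 0.5366 -0.344   0.2069] xang 104.69 F [ 0.73  0.86 -0.86] w 0.08551482745631456 t 3.7333
units [ 0.002 -0.015  1.424]
```

View pics/w2b.png

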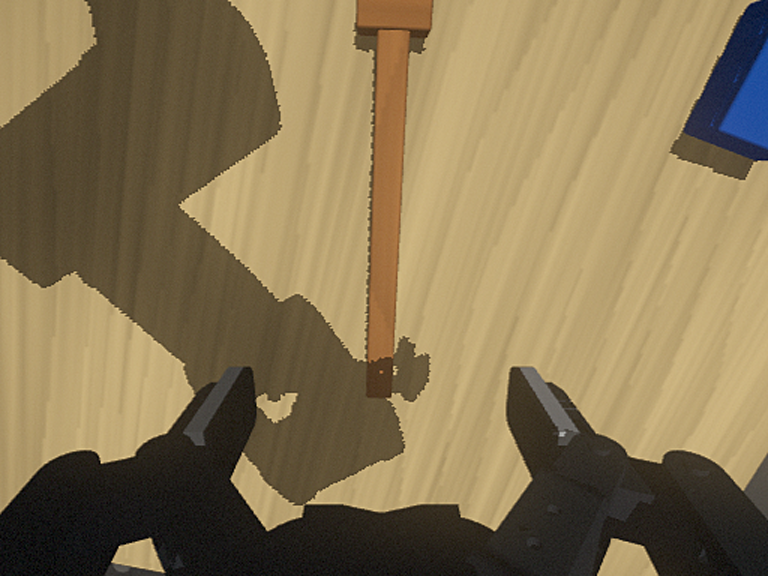

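Bar in view: centreline from (393,30) to (380,390), tail end at y≈397, head back edge at y≈28. It is in line with the fingers.

```bash
python3 - <<'E'
from h import *
import json
c=json.load(open("w2.json"));im=cv2.imread("pics/w2.png");h=cv2.cvtColor(im,cv2.COLOR_BGR2HSV)
m=(h[...,0]<14)&(h[...,1]>90)&(h[...,2]>40);m[:,:225]=0;m[:,300:]=0
k=max(comps(m,200),key=cv2.contourArea)[:,0]
lo,hi=[],[]
for v in range(35,255,5):
    x=k[k[:,1]==v][:,0]
    if len(x)>1: lo.append(onz(c,(x.min()-.5,v),.024)[:2]);hi.append(onz(c,(x.max()+.5,v),.024)[:2])
lo,hi=np.array(lo),np.array(hi);mid=(lo+hi)/2;print("w",np.linalg.norm(lo-hi,axis=1).round(4)[::6])
vx,vy,x,y=cv2.fitLine(mid.astype(np.float32),cv2.DIST_L2,0,.01,.01).ravel()
if vy<0:vx,vy=-vx,-vy
print("ang",np.degrees(np.arctan2(vy,vx)))
tail=onz(c,(k[k[:,1].argmax()][0],k[:,1].max()+.5),.024)[:2]
P=np.array([x,y]);d=np.array([vx,vy])
t=(tail-P)@d;print("tail",P+d*t,"grip",P+d*(t+.125),"tip",P+d*(t+.3))
E
python3 to.py .5356 -.344 .05
```

```text
pos [ 0.537  -0.3426  0.2073] xang 104.78 F [-0.03  1.38  0.46] w 0.08512323118142087 t 3.7833
units [-0.027 -0.042  3.932]Traceback (most recent call last):
  File "<stdin>", line 5, in <module>
ValueError: max() iterable argument is empty
```

```bash
python3 - <<'E'
from h import *
import json
c=json.load(open("w2.json"));im=cv2.imread("pics/w2.png");h=cv2.cvtColor(im,cv2.COLOR_BGR2HSV)
print(h[100,255:275:3].tolist(),h[100,285],h[255,254],h[258,248].tolist())
m=(h[...,0]<15)&(h[...,1]>115);m[:,:230]=0;m[:,300:]=0;m[:28]=0;m[270:]=0
k=max(comps(m,50),key=cv2.contourArea)[:,0]
lo,hi=[],[]
for v in range(35,235,5):
    x=k[k[:,1]==v][:,0]
    if len(x)>1: lo.append(onz(c,(x.min()-.5,v),.024)[:2]);hi.append(onz(c,(x.max()+.5,v),.024)[:2])
lo,hi=np.array(lo),np.array(hi);mid=(lo+hi)/2;print("w",np.linalg.norm(lo-hi,axis=1).round(4)[::6])
vx,vy,x,y=cv2.fitLine(mid.astype(np.float32),cv2.DIST_L2,0,.01,.01).ravel()
if vy<0:vx,vy=-vx,-vy
print("ang",np.degrees(np.arctan2(vy,vx)))
tail=onz(c,(380/1.5,264.5),.024)[:2];hb=onz(c,(393/1.5,25/1.5),.024)[:2]
P=np.array([x,y]);d=np.array([vx,vy])
t=(tail-P)@d;print("headback-tail (280)",(hb-tail)@d,"tail",P+d*t,"grip",P+d*(t+.125),"tip",P+d*(t+.3))
E
```

```text
[[15, 155, 160], [14, 155, 161], [14, 149, 163], [15, 159, 165], [15, 159, 173], [21, 98, 182], [20, 104, 176]] [ 21  98 198] [ 14 147  80] [13, 151, 83]
w [0.0222 0.0218 0.0021]
ang 101.88319
headback-tail (280) 0.2809904831509203 tail [ 0.56373378 -0.46738863] grip [ 0.53799413 -0.34506745] tip [ 0.50195862 -0.1738178 ]
```

```bash
python3 - <<'E'
from h import *
import json
c=json.load(open("w2.json"));im=cv2.imread("pics/w2.png");h=cv2.cvtColor(im,cv2.COLOR_BGR2HSV)
m=(h[...,0]<18)&(h[...,1]>125)
lo,hi=[],[]
for v in range(35,262,5):
    x=np.flatnonzero(m[v,238:280])+238
    if len(x)>8: lo.append(onz(c,(x.min()-.5,v),.024)[:2]);hi.append(onz(c,(x.max()+.5,v),.024)[:2])
lo,hi=np.array(lo),np.array(hi);w=np.linalg.norm(lo-hi,axis=1);print(w.round(4))
mid=((lo+hi)/2)[abs(w-.022)<.0025]
vx,vy,x,y=cv2.fitLine(mid.astype(np.float32),cv2.DIST_L2,0,.01,.01).ravel()
if vy<0:vx,vy=-vx,-vy
P=np.array([x,y]);d=np.array([vx,vy]);t=(np.array([.5637,-.4674])-P)@d
print("ang",np.degrees(np.arctan2(vy,vx)),"grip",P+d*(t+.125),"tip",P+d*(t+.3))
E
python3 to.py .537 -.344 .05
```

```text
[0.0222 0.0213 0.0214 0.0225 0.0226 0.0217 0.0218 0.0219 0.022  0.0211
 0.0222 0.0223 0.0224 0.0215 0.0216 0.0217 0.0218 0.0208 0.022  0.0221
 0.0223 0.0213 0.0214 0.0226 0.0216 0.0217 0.0218 0.0219 0.0209 0.021
 0.0223 0.0224 0.0214 0.0215 0.0216 0.0217 0.0206 0.022  0.0221 0.0222
 0.0211 0.0212 0.0226 0.0228 0.0204 0.0218]
ang 102.473335 grip [ 0.53903209 -0.34483496] tip [ 0.50123465 -0.17396555]
pos [ 0.537  -0.3426  0.2073] xang 104.78 F [-0.03  1.38  0.46] w 0.08512323118142087 t 3.7833
units [-0.036 -0.008  3.932]
```

```bash
python3 -m jog '[{"linear":[0,0,0.6],"roll":0.45},{"linear":[-0.06,0.04,0.8],"roll":0},{"linear":[0,0,0.8],"roll":0},{"linear":[0,0,0.8],"roll":0},{"linear":[0,0,0.8],"roll":0},{"linear":[0,0,0.7],"roll":0},{"linear":[0,0,0.35],"roll":0},{"linear":[0,0,0.2],"roll":0},{"linear":[0,0,0],"roll":0},{"linear":[0,0,0],"roll":0}]' 1 60; python3 to.py .539 -.345 .005
```

```text
time_s: 4.62
position: [0.5396, -0.3448, 0.0064]
tool_rot: [[-0.218, 0.976, 0.001], [0.976, 0.218, -0.001], [-0.001, 0.001, -1.0]]
ft_force: [-0.4, 0.1, 1.1]
grip_width: 0.0857
gripper_force: 0.0
pos [ 0.5396 -0.3448  0.0064] xang 102.57 F [-0.35  0.12  1.13] w 0.08568357835954997 t 4.6167
units [-0.001 -0.017  0.036]
```

```bash
python3 -m jog '[{"linear":[0,0,0],"roll":0},{"linear":[0,0,0],"roll":0},{"linear":[0,0,0],"roll":0},{"linear":[0,0,0],"roll":0},{"linear":[0,0,0],"roll":0},{"linear":[0,0,0],"roll":0},{"linear":[0,0,0],"roll":0},{"linear":[0,0,0],"roll":0},{"linear":[0,0,0],"roll":0},{"linear":[0,0,0],"roll":0},{"linear":[0,0,0],"roll":0},{"linear":[0,0,0],"roll":0}]' -1 80; python3 to.py .539 -.345 .01
```

```text
time_s: 5.62
position: [0.539, -0.3459, 0.006]
tool_rot: [[-0.216, 0.976, 0.001], [0.976, 0.216, -0.001], [-0.001, 0.001, -1.0]]
ft_force: [-1.3, 0.8, 6.3]
grip_width: 0.0203
gripper_force: 81.3
pos [ 0.539  -0.3459  0.006 ] xang 102.47 F [-1.29  0.75  6.3 ] w 0.02027891016141075 t 5.6167
units [ 0.022  0.004 -0.101]
```

```bash
python3 -m jog '[{"linear":[0,0,-0.3],"roll":0},{"linear":[0,0,-0.5],"roll":0},{"linear":[0,0,-0.5],"roll":0.6},{"linear":[0.35,0.4,0],"roll":0},{"linear":[0.45,0.5,0],"roll":0},{"linear":[0.45,0.5,0],"roll":0},{"linear":[0.45,0.5,0],"roll":0},{"linear":[0.45,0.5,0],"roll":0},{"linear":[0.45,0.55,0],"roll":0},{"linear":[0.34,0.4,0],"roll":0},{"linear":[0,0,0],"roll":0},{"linear":[0,0,0],"roll":0}]'; python3 to.py .6519 -.2076 .012
python3 - <<'E'
from h import *
import json
c=optics.calibration('wrist');im=optics.get_image('wrist')[...,::-1];cv2.imwrite('pics/w3.png',im)
c["T"]=np.array(c["T"]).tolist();json.dump(c,open("w3.json","w"),default=float)
cv2.imwrite('pics/w3b.png',cv2.resize(im,(768,576),interpolation=cv2.INTER_CUBIC))
E
```

```text
time_s: 6.62
position: [0.6519, -0.2067, 0.0574]
tool_rot: [[-0.166, 0.986, -0.0], [0.986, 0.166, -0.0], [0.0, -0.0, -1.0]]
ft_force: [-0.5, -0.2, -0.7]
grip_width: 0.0203
gripper_force: 80.2
pos [ 0.6519 -0.2067  0.0574] xang 99.58 F [-0.5  -0.23 -0.74] w 0.02027094493239266 t 6.6167
units [-0.023 -0.003  1.134]
```

View pics/w3b.png

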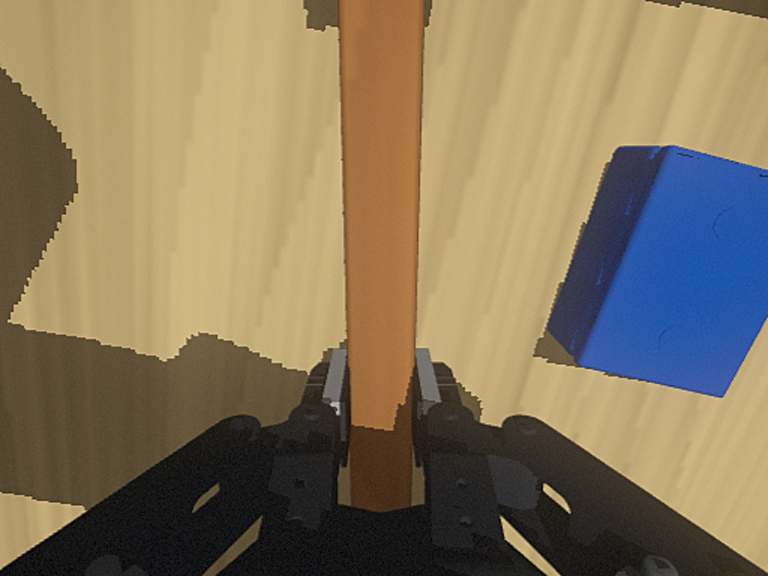

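The stick sits straight between the pads (centre column ≈381). The blue box (660,270) is well to the right of the pushing line. Next I lower to pushing height and check from above.

```bash
python3 -m jog '[{"linear":[0,0,0.5],"roll":0},{"linear":[0,0,0.4],"roll":0},{"linear":[0,0,0.2],"roll":0},{"linear":[0,0,0],"roll":0},{"linear":[0,0,0],"roll":0}]'; python3 to.py
python3 - <<'E'
from h import *
a=optics.get_image('top')[...,::-1];b=optics.get_image('scene')[...,::-1]
A=cv2.resize(a[150:250,190:390],(800,400),interpolation=cv2.INTER_CUBIC)
cv2.imwrite('pics/t4.png',A);cv2.imwrite('pics/s4.png',b)
E
```

```text
time_s: 7.08
position: [0.6514, -0.2084, 0.0136]
tool_rot: [[-0.164, 0.987, -0.0], [0.987, 0.164, 0.0], [0.0, -0.0, -1.0]]
ft_force: [0.7, 0.9, -0.7]
grip_width: 0.02
gripper_force: 80.3
pos [ 0.6514 -0.2084  0.0136] xang 99.42 F [ 0.73  0.9  -0.67] w 0.019986227191832216 t 7.0833
```

View pics/t4.png

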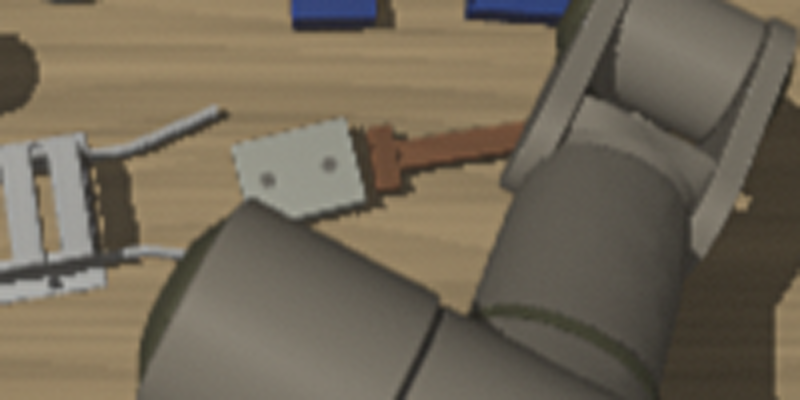

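The head (385,157 in the crop) stands just behind the sagger's rear face and square to the tunnel; the rails begin at (222,110). I'll start pushing slowly and watch the force.

```bash
python3 -m jog '[{"linear":[0.06,0,0],"roll":0},{"linear":[0.06,0,0],"roll":0},{"linear":[0.06,0,0],"roll":0},{"linear":[0.06,0,0],"roll":0},{"linear":[0.06,0,0],"roll":0},{"linear":[0.06,0,0],"roll":0},{"linear":[0.06,0,0],"roll":0},{"linear":[0.06,0,0],"roll":0},{"linear":[0.06,0,0],"roll":0},{"linear":[0.06,0,0],"roll":0},{"linear":[0.06,0,0],"roll":0},{"linear":[0.06,0,0],"roll":0}]'; cat > st.py <<'E'
from h import *
s=env.observe();a=np.array([-.165,.986]);n=np.array([-.986,-.165]);R=np.array(s["tool_rot"])
tip=np.array(s["position"])[:2]+.175*R[:2,0]-[.588,.174];f=np.array(s["ft_force"])
print("t %.2f tip x %.4f y %.4f z %.4f ang %.2f"%(s["time_s"],tip@a,tip@n,s["position"][2],np.degrees(np.arctan2(R[1,0],R[0,0]))),"Fax %.2f Flat %.2f Fz %.2f"%(f[:2]@a,f[:2]@n,f[2]))
E
python3 st.py
```

```text
time_s: 8.18
position: [0.647, -0.179, 0.0134]
tool_rot: [[-0.164, 0.986, 0.0], [0.986, 0.164, -0.0], [-0.0, 0.0, -1.0]]
ft_force: [0.1, -3.6, -1.2]
grip_width: 0.0203
gripper_force: 80.3
t 8.18 tip x -0.1829 y -0.0001 z 0.0134 ang 99.46 Fax -3.56 Flat 0.48 Fz -1.18
```

```bash
python3 -m jog '[{"linear":[0.06,0,0],"roll":0},{"linear":[0.06,0,0],"roll":0},{"linear":[0.06,0,0],"roll":0},{"linear":[0.06,0,0],"roll":0},{"linear":[0.06,0,0],"roll":0},{"linear":[0.06,0,0],"roll":0},{"linear":[0.06,0,0],"roll":0},{"linear":[0.06,0,0],"roll":0}]' >/dev/null; python3 st.py
python3 -c "
from h import *
a=optics.get_image('top')[...,::-1]
cv2.imwrite('pics/t5.png',cv2.resize(a[150:250,190:390],(800,400),interpolation=cv2.INTER_CUBIC))"
```

```text
t 8.85 tip x -0.1636 y 0.0001 z 0.0133 ang 99.47 Fax -3.49 Flat -0.04 Fz -0.68
```

View pics/t5.png

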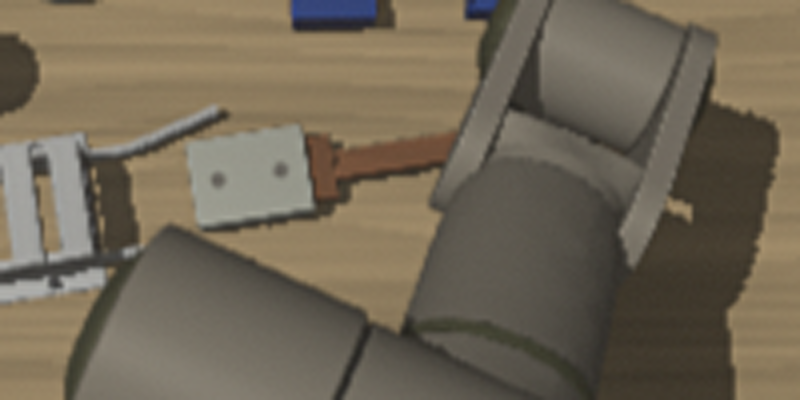

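The sagger is now flush with the head and square to the tunnel, entering the funnel (centre about (250,175)). Sliding friction is about 3.5 N. I'll continue.

```bash
python3 -m jog '[{"linear":[0.06,0,0],"roll":0},{"linear":[0.06,0,0],"roll":0},{"linear":[0.06,0,0],"roll":0},{"linear":[0.06,0,0],"roll":0},{"linear":[0.06,0,0],"roll":0},{"linear":[0.06,0,0],"roll":0},{"linear":[0.06,0,0],"roll":0},{"linear":[0.06,0,0],"roll":0},{"linear":[0.06,0,0],"roll":0},{"linear":[0.06,0,0],"roll":0},{"linear":[0.06,0,0],"roll":0},{"linear":[0.06,0,0],"roll":0}]' >/dev/null; python3 st.py
```

```text
t 9.90 tip x -0.1348 y 0.0001 z 0.0133 ang 99.48 Fax -2.90 Flat -0.48 Fz -1.69
```

```bash
python3 -m jog '[{"linear":[0.06,0,0],"roll":0},{"linear":[0.06,0,0],"roll":0},{"linear":[0.06,0,0],"roll":0},{"linear":[0.06,0,0],"roll":0},{"linear":[0.06,0,0],"roll":0},{"linear":[0.06,0,0],"roll":0}]' >/dev/null; python3 st.py
```

```text
t 10.40 tip x -0.1204 y 0.0001 z 0.0133 ang 99.47 Fax -2.41 Flat -0.59 Fz 0.08
```

```bash
python3 -m jog '[{"linear":[0.06,0,0],"roll":0},{"linear":[0.06,0,0],"roll":0},{"linear":[0.06,0,0],"roll":0},{"linear":[0.06,0,0],"roll":0},{"linear":[0.06,0,0],"roll":0},{"linear":[0.06,0,0],"roll":0}]' >/dev/null; python3 st.py
```

```text
t 10.90 tip x -0.1060 y 0.0001 z 0.0133 ang 99.48 Fax -3.27 Flat 0.30 Fz 0.18
```

```bash
python3 -m jog '[{"linear":[0.05,0,0],"roll":0},{"linear":[0.05,0,0],"roll":0},{"linear":[0.05,0,0],"roll":0},{"linear":[0.05,0,0],"roll":0},{"linear":[0.05,0,0],"roll":0},{"linear":[0.05,0,0],"roll":0},{"linear":[0.05,0,0],"roll":0},{"linear":[0.05,0,0],"roll":0},{"linear":[0.05,0,0],"roll":0},{"linear":[0.05,0,0],"roll":0},{"linear":[0.05,0,0],"roll":0},{"linear":[0.05,0,0],"roll":0}]' >/dev/null; python3 st.py
```

```text
t 11.90 tip x -0.0821 y 0.0001 z 0.0133 ang 99.48 Fax -3.38 Flat 0.44 Fz -0.72
```

```bash
python3 -m jog '[{"linear":[0.05,0,0],"roll":0},{"linear":[0.05,0,0],"roll":0},{"linear":[0.05,0,0],"roll":0},{"linear":[0.05,0,0],"roll":0},{"linear":[0.05,0,0],"roll":0},{"linear":[0.05,0,0],"roll":0},{"linear":[0.05,0,0],"roll":0},{"linear":[0.05,0,0],"roll":0},{"linear":[0.05,0,0],"roll":0},{"linear":[0.05,0,0],"roll":0},{"linear":[0.05,0,0],"roll":0},{"linear":[0.05,0,0],"roll":0}]' >/dev/null; python3 st.py
```

```text
t 12.90 tip x -0.0580 y 0.0001 z 0.0133 ang 99.47 Fax -4.21 Flat 0.69 Fz -1.06
```

```bash
python3 -m jog '[{"linear":[0.05,0,0],"roll":0},{"linear":[0.05,0,0],"roll":0},{"linear":[0.05,0,0],"roll":0},{"linear":[0.05,0,0],"roll":0},{"linear":[0.05,0,0],"roll":0},{"linear":[0.05,0,0],"roll":0},{"linear":[0.05,0,0],"roll":0},{"linear":[0.05,0,0],"roll":0},{"linear":[0.05,0,0],"roll":0},{"linear":[0.05,0,0],"roll":0},{"linear":[0.05,0,0],"roll":0},{"linear":[0.05,0,0],"roll":0}]' >/dev/null; python3 st.py
```

```text
t 13.90 tip x -0.0340 y 0.0001 z 0.0133 ang 99.47 Fax -4.42 Flat 0.49 Fz -0.92
```

```bash
python3 -m jog '[{"linear":[0.05,0,0],"roll":0},{"linear":[0.05,0,0],"roll":0},{"linear":[0.05,0,0],"roll":0},{"linear":[0.05,0,0],"roll":0},{"linear":[0.05,0,0],"roll":0},{"linear":[0.05,0,0],"roll":0},{"linear":[0.05,0,0],"roll":0},{"linear":[0.05,0,0],"roll":0},{"linear":[0.05,0,0],"roll":0},{"linear":[0.05,0,0],"roll":0},{"linear":[0.05,0,0],"roll":0},{"linear":[0.05,0,0],"roll":0}]' >/dev/null; python3 st.py
python3 -c "
from h import *
a=optics.get_image('top')[...,::-1];b=optics.get_image('scene')[...,::-1]
A=cv2.resize(a[150:250,100:300],(600,300),interpolation=cv2.INTER_CUBIC);B=cv2.resize(b[110:230,180:380],(500,300),interpolation=cv2.INTER_CUBIC)
cv2.imwrite('pics/t6.png',np.vstack([A,np.pad(B,((0,0),(0,100),(0,0)))]))"
```

```text
t 14.90 tip x -0.0101 y 0.0000 z 0.0133 ang 99.47 Fax -4.81 Flat -0.31 Fz -0.55
```

View pics/t6.png

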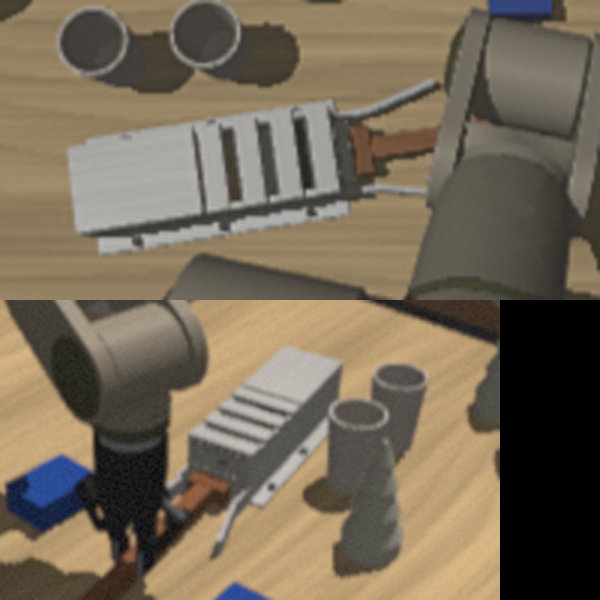

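The sagger is inside under the slats, and the head is at the mouth (360,150), centred between the rails. Force is about 4.5 N with the flap riding on the lid. I'll go on to tip x ≈ 0.05.

```bash
python3 -m jog '[{"linear":[0.05,0,0],"roll":0},{"linear":[0.05,0,0],"roll":0},{"linear":[0.05,0,0],"roll":0},{"linear":[0.05,0,0],"roll":0},{"linear":[0.05,0,0],"roll":0},{"linear":[0.05,0,0],"roll":0},{"linear":[0.05,0,0],"roll":0},{"linear":[0.05,0,0],"roll":0},{"linear":[0.05,0,0],"roll":0},{"linear":[0.05,0,0],"roll":0},{"linear":[0.05,0,0],"roll":0},{"linear":[0.05,0,0],"roll":0}]' >/dev/null; python3 st.py
```

```text
t 16.00 tip x 0.0140 y 0.0000 z 0.0133 ang 99.47 Fax -4.01 Flat 0.06 Fz -0.91
```

```bash
python3 -m jog '[{"linear":[0.05,0,0],"roll":0},{"linear":[0.05,0,0],"roll":0},{"linear":[0.05,0,0],"roll":0},{"linear":[0.05,0,0],"roll":0},{"linear":[0.05,0,0],"roll":0},{"linear":[0.05,0,0],"roll":0},{"linear":[0.05,0,0],"roll":0},{"linear":[0.05,0,0],"roll":0},{"linear":[0.05,0,0],"roll":0},{"linear":[0.05,0,0],"roll":0},{"linear":[0.05,0,0],"roll":0},{"linear":[0.05,0,0],"roll":0}]' >/dev/null; python3 st.py
```

```text
t 17.00 tip x 0.0380 y 0.0000 z 0.0133 ang 99.47 Fax -3.93 Flat -0.29 Fz -0.62
```

```bash
python3 -m jog '[{"linear":[0.05,0,0],"roll":0},{"linear":[0.05,0,0],"roll":0},{"linear":[0.05,0,0],"roll":0},{"linear":[0.05,0,0],"roll":0},{"linear":[0.05,0,0],"roll":0},{"linear":[0.05,0,0],"roll":0},{"linear":[0,0,0],"roll":0}]' >/dev/null; python3 st.py
```

```text
t 17.58 tip x 0.0503 y 0.0001 z 0.0133 ang 99.48 Fax -1.65 Flat -0.21 Fz -0.18
```

```bash
cat >> st.py <<'E'
import sys
if len(sys.argv)>1: sys.exit(int(-(f[:2]@a)>float(sys.argv[1])))
E
python3 -m jog '[{"linear":[0.04,0,0],"roll":0},{"linear":[0.04,0,0],"roll":0}]' >/dev/null; python3 st.py 6.5 && 
python3 -m jog '[{"linear":[0.04,0,0],"roll":0}]' >/dev/null && python3 st.py 6.5 &&
python3 -m jog '[{"linear":[0.04,0,0],"roll":0}]' >/dev/null && python3 st.py 6.5 &&
python3 -m jog '[{"linear":[0.04,0,0],"roll":0}]' >/dev/null && python3 st.py 6.5 &&
python3 -m jog '[{"linear":[0.04,0,0],"roll":0}]' >/dev/null && python3 st.py 6.5 &&
python3 -m jog '[{"linear":[0.04,0,0],"roll":0}]' >/dev/null && python3 st.py 6.5 &&
python3 -m jog '[{"linear":[0.04,0,0],"roll":0}]' >/dev/null && python3 st.py 6.5 &&
python3 -m jog '[{"linear":[0.04,0,0],"roll":0}]' >/dev/null && python3 st.py 6.5
```

```text
t 17.75 tip x 0.0530 y 0.0000 z 0.0133 ang 99.47 Fax -3.50 Flat -0.77 Fz -2.59
t 17.83 tip x 0.0546 y 0.0001 z 0.0132 ang 99.47 Fax -3.62 Flat 0.68 Fz -1.36
t 17.92 tip x 0.0563 y 0.0001 z 0.0132 ang 99.47 Fax -4.37 Flat -0.47 Fz -1.08
t 18.00 tip x 0.0579 y 0.0001 z 0.0132 ang 99.47 Fax -3.76 Flat 0.27 Fz -2.48
t 18.08 tip x 0.0595 y 0.0001 z 0.0132 ang 99.48 Fax -4.03 Flat -0.13 Fz -1.83
t 18.17 tip x 0.0611 y 0.0001 z 0.0133 ang 99.48 Fax -3.12 Flat 0.44 Fz -1.71
t 18.25 tip x 0.0627 y 0.0001 z 0.0133 ang 99.48 Fax -3.32 Flat -1.14 Fz -1.53
t 18.33 tip x 0.0643 y 0.0000 z 0.0133 ang 99.47 Fax -3.96 Flat -0.96 Fz -1.85
```

```bash

python3 -m jog '[{"linear":[0.03,0,0],"roll":0}]' >/dev/null && python3 st.py 6.5 &&
python3 -m jog '[{"linear":[0.03,0,0],"roll":0}]' >/dev/null && python3 st.py 6.5 &&
python3 -m jog '[{"linear":[0.03,0,0],"roll":0}]' >/dev/null && python3 st.py 6.5 &&
python3 -m jog '[{"linear":[0.03,0,0],"roll":0}]' >/dev/null && python3 st.py 6.5 &&
python3 -m jog '[{"linear":[0.03,0,0],"roll":0}]' >/dev/null && python3 st.py 6.5 &&
python3 -m jog '[{"linear":[0.03,0,0],"roll":0}]' >/dev/null && python3 st.py 6.5 &&
python3 -m jog '[{"linear":[0.03,0,0],"roll":0}]' >/dev/null && python3 st.py 6.5 &&
python3 -m jog '[{"linear":[0.03,0,0],"roll":0}]' >/dev/null && python3 st.py 6.5 &&
python3 -m jog '[{"linear":[0.03,0,0],"roll":0}]' >/dev/null && python3 st.py 6.5 &&
python3 -m jog '[{"linear":[0.03,0,0],"roll":0}]' >/dev/null && python3 st.py 6.5 &&
python3 -m jog '[{"linear":[0.03,0,0],"roll":0}]' >/dev/null && python3 st.py 6.5 &&
python3 -m jog '[{"linear":[0.03,0,0],"roll":0}]' >/dev/null && python3 st.py 6.5
```

```text
t 18.42 tip x 0.0656 y 0.0000 z 0.0133 ang 99.47 Fax -3.34 Flat 0.06 Fz -2.03
t 18.50 tip x 0.0667 y 0.0001 z 0.0133 ang 99.48 Fax -3.04 Flat -0.74 Fz -1.86
t 18.58 tip x 0.0678 y 0.0000 z 0.0133 ang 99.47 Fax -2.76 Flat -0.10 Fz -2.45
t 18.67 tip x 0.0690 y 0.0000 z 0.0133 ang 99.47 Fax -3.38 Flat 0.86 Fz -2.57
t 18.75 tip x 0.0702 y -0.0000 z 0.0133 ang 99.47 Fax -3.77 Flat -0.34 Fz -1.76
t 18.83 tip x 0.0714 y 0.0000 z 0.0133 ang 99.47 Fax -3.51 Flat 0.20 Fz -1.34
t 18.92 tip x 0.0725 y -0.0000 z 0.0133 ang 99.47 Fax -7.07 Flat -0.13 Fz -1.46
```

Contact with the stop felt at tip x ≈ 0.072. I'll settle one row, then press in small steps.

```bash

python3 -m jog '[{"linear":[0,0,0],"roll":0}]' >/dev/null && python3 st.py 14 && 
python3 -m jog '[{"linear":[0.02,0,0],"roll":0},{"linear":[0,0,0],"roll":0}]' >/dev/null && python3 st.py 12
```

```text
t 19.00 tip x 0.0726 y -0.0000 z 0.0133 ang 99.48 Fax -3.70 Flat -0.55 Fz -2.23
t 19.17 tip x 0.0729 y -0.0002 z 0.0134 ang 99.48 Fax -5.26 Flat -0.16 Fz -0.84
```

```bash

python3 -m jog '[{"linear":[0.02,0,0],"roll":0},{"linear":[0,0,0],"roll":0}]' >/dev/null && python3 st.py 12 && 
python3 -m jog '[{"linear":[0.015,0,0],"roll":0},{"linear":[0,0,0],"roll":0}]' >/dev/null && python3 st.py 12
```

```text
t 19.33 tip x 0.0733 y -0.0002 z 0.0135 ang 99.47 Fax -7.08 Flat 0.39 Fz -1.69
t 19.50 tip x 0.0736 y -0.0003 z 0.0135 ang 99.47 Fax -9.05 Flat -0.41 Fz -0.94
```

```bash

python3 -m jog '[{"linear":[0.015,0,0],"roll":0},{"linear":[0,0,0],"roll":0}]' >/dev/null && python3 st.py 13 && 
python3 -m jog '[{"linear":[0.015,0,0],"roll":0},{"linear":[0,0,0],"roll":0}]' >/dev/null && python3 st.py 13 &&
python3 -m jog '[{"linear":[0.01,0,0],"roll":0},{"linear":[0,0,0],"roll":0}]' >/dev/null && python3 st.py 13
```

```text
t 19.67 tip x 0.0739 y -0.0003 z 0.0135 ang 99.47 Fax -10.57 Flat 0.07 Fz -1.73
t 19.83 tip x 0.0743 y -0.0004 z 0.0136 ang 99.47 Fax -11.79 Flat -0.16 Fz -1.84
t 20.00 tip x 0.0745 y -0.0004 z 0.0136 ang 99.47 Fax -12.11 Flat 0.50 Fz -1.94
```

```bash

python3 -m jog '[{"linear":[0.015,0,0],"roll":0},{"linear":[0,0,0],"roll":0}]' >/dev/null && python3 st.py 15 && 
python3 -m jog '[{"linear":[0.015,0,0],"roll":0},{"linear":[0,0,0],"roll":0}]' >/dev/null && python3 st.py 14.5;
python3 -m jog '[{"linear":[0,0,0],"roll":0},{"linear":[0,0,0],"roll":0},{"linear":[0,0,0],"roll":0}]' >/dev/null; python3 st.py
```

```text
t 20.17 tip x 0.0748 y -0.0004 z 0.0136 ang 99.47 Fax -14.12 Flat 0.86 Fz -2.27
t 20.33 tip x 0.0752 y -0.0004 z 0.0136 ang 99.47 Fax -14.56 Flat -0.29 Fz -2.17
t 20.58 tip x 0.0752 y -0.0005 z 0.0136 ang 99.47 Fax -14.37 Flat -0.44 Fz -0.70
```

Held at about 14.5 N, which is roughly 2.2 mm of spring. I'll press slightly more and hold, then draw out.

```bash

python3 -m jog '[{"linear":[0.01,0,0],"roll":0},{"linear":[0,0,0],"roll":0},{"linear":[0,0,0],"roll":0},{"linear":[0,0,0],"roll":0},{"linear":[0,0,0],"roll":0},{"linear":[0,0,0],"roll":0},{"linear":[0,0,0],"roll":0},{"linear":[0,0,0],"roll":0}]' >/dev/null; python3 st.py
python3 -m jog '[{"linear":[-0.03,0,0],"roll":0},{"linear":[-0.05,0,0],"roll":0},{"linear":[-0.05,0,0],"roll":0},{"linear":[-0.1,0,0],"roll":0},{"linear":[-0.1,0,0],"roll":0},{"linear":[-0.1,0,0],"roll":0},{"linear":[-0.1,0,0],"roll":0},{"linear":[-0.1,0,0],"roll":0},{"linear":[-0.1,0,0],"roll":0},{"linear":[-0.1,0,0],"roll":0},{"linear":[-0.1,0,0],"roll":0},{"linear":[-0.1,0,0],"roll":0}]' >/dev/null; python3 st.py
```

```text
t 21.25 tip x 0.0754 y -0.0005 z 0.0136 ang 99.47 Fax -16.13 Flat 0.29 Fz -0.94
t 22.25 tip x 0.0362 y -0.0001 z 0.0134 ang 99.47 Fax -0.86 Flat -0.54 Fz -2.42
```

```bash

python3 -m jog '[{"linear":[-0.15,0,0],"roll":0},{"linear":[-0.15,0,0],"roll":0},{"linear":[-0.15,0,0],"roll":0},{"linear":[-0.15,0,0],"roll":0},{"linear":[-0.15,0,0],"roll":0},{"linear":[-0.15,0,0],"roll":0},{"linear":[-0.15,0,0],"roll":0},{"linear":[-0.15,0,0],"roll":0},{"linear":[-0.15,0,0],"roll":0},{"linear":[-0.15,0,0],"roll":0},{"linear":[-0.15,0,0],"roll":0},{"linear":[-0.15,0,0],"roll":0}]' >/dev/null; python3 st.py
python3 -m jog '[{"linear":[-0.3,0,0],"roll":0},{"linear":[-0.3,0,0],"roll":0},{"linear":[-0.3,0,0],"roll":0},{"linear":[-0.3,0,0],"roll":0},{"linear":[-0.3,0,0],"roll":0},{"linear":[-0.3,0,0],"roll":0},{"linear":[-0.3,0,0],"roll":0},{"linear":[-0.3,0,0],"roll":0},{"linear":[-0.3,0,0],"roll":0},{"linear":[0,0,0],"roll":0},{"linear":[0,0,0],"roll":0}]' >/dev/null; python3 st.py
python3 -c "
from h import *
a=optics.get_image('top')[...,::-1];b=optics.get_image('scene')[...,::-1]
A=cv2.resize(a[150:250,100:300],(600,300),interpolation=cv2.INTER_CUBIC);B=cv2.resize(b[120:220,210:350],(420,300),interpolation=cv2.INTER_CUBIC)
cv2.imwrite('pics/t7.png',np.vstack([A,np.pad(B,((0,0),(0,180),(0,0)))]))"
```

```text
t 23.25 tip x -0.0358 y 0.0001 z 0.0133 ang 99.47 Fax -0.11 Flat 0.25 Fz -2.12
t 24.17 tip x -0.1438 y 0.0001 z 0.0132 ang 99.42 Fax 0.24 Flat 0.34 Fz -0.33
```

View pics/t7.png

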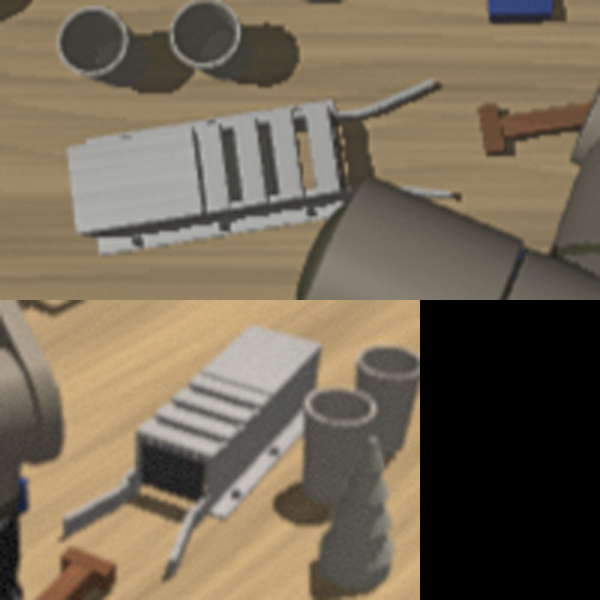

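The flap is shut (dark plate at the mouth; table shows through the first slot) and the stick is fully outside with its head at (492,130). I'll set it down and open only partly, since a blue box stands nearby.

```bash

python3 -m jog '[{"linear":[0,0,0.08],"roll":0},{"linear":[0,0,0.06],"roll":0},{"linear":[0,0,0.03],"roll":0},{"linear":[0,0,0],"roll":0},{"linear":[0,0,0],"roll":0}]' >/dev/null; python3 st.py
python3 -m jog '[{"linear":[0,0,0],"roll":0},{"linear":[0,0,0],"roll":0},{"linear":[0,0,0],"roll":0},{"linear":[0,0,0],"roll":0},{"linear":[0,0,0],"roll":0},{"linear":[0,0,0],"roll":0},{"linear":[0,0,0],"roll":0},{"linear":[0,0,0],"roll":0}]' -0.1 ; python3 st.py
```

```text
t 24.68 tip x -0.1430 y 0.0001 z 0.0064 ang 99.49 Fax -0.90 Flat -0.24 Fz -2.26
time_s: 25.35
position: [0.6404, -0.1399, 0.0065]
tool_rot: [[-0.165, 0.986, 0.0], [0.986, 0.165, -0.0], [-0.0, 0.0, -1.0]]
ft_force: [-0.5, -0.2, -0.1]
grip_width: 0.0387
gripper_force: 0.0
t 25.35 tip x -0.1432 y 0.0001 z 0.0065 ang 99.47 Fax -0.13 Flat 0.56 Fz -0.10
```

```bash

python3 -m jog '[{"linear":[0,0,-0.2],"roll":0},{"linear":[0,0,-0.4],"roll":0},{"linear":[0,0,-0.6],"roll":0},{"linear":[0,0,-0.8],"roll":0},{"linear":[0,0,-0.8],"roll":0},{"linear":[0,0,-0.8],"roll":0},{"linear":[-0.6,0,-0.5],"roll":0},{"linear":[-0.6,0,-0.3],"roll":0},{"linear":[-0.6,0,0],"roll":0},{"linear":[0,0,0],"roll":0},{"linear":[0,0,0],"roll":0},{"linear":[0,0,0],"roll":0}]'
python3 -c "
from h import *
a=optics.get_image('top')[...,::-1];b=optics.get_image('scene')[...,::-1]
A=cv2.resize(a[150:250,100:350],(750,300),interpolation=cv2.INTER_CUBIC);B=cv2.resize(b[120:270,130:350],(440,300),interpolation=cv2.INTER_CUBIC)
cv2.imwrite('pics/t8.png',np.vstack([A,np.pad(B,((0,0),(0,310),(0,0)))]))"
```

```text
time_s: 26.35
position: [0.6519, -0.2104, 0.1825]
tool_rot: [[-0.165, 0.986, -0.001], [0.986, 0.165, 0.001], [0.001, -0.0, -1.0]]
ft_force: [0.7, 0.1, 0.6]
grip_width: 0.0383
gripper_force: 0.0
```

View pics/t8.png

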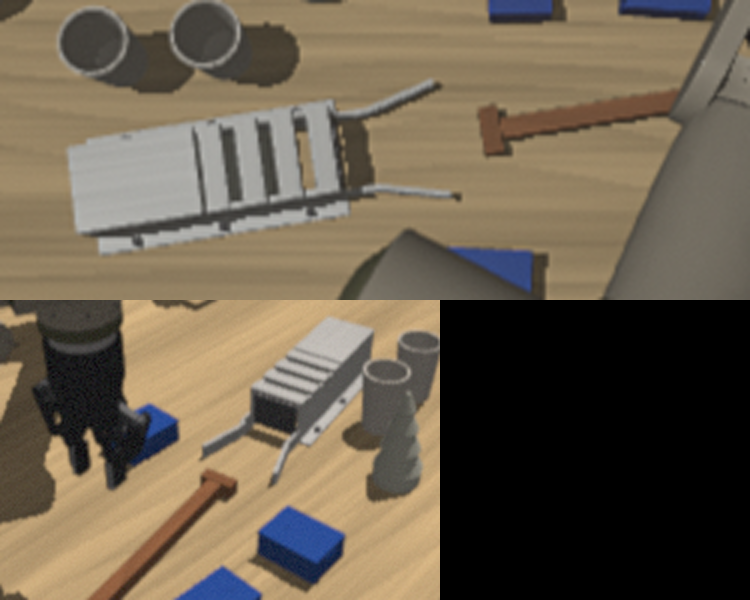

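The stick lies flat outside the tunnel (head at (492,130)), the flap hangs shut, the tumblers and tree look unmoved, and the gripper is clear of everything.

```bash
python3 -c "
from rig import env
print(env.close_job())"
```

```text
the job is handed in; nothing more can be done
None
```

I pushed the sagger home with the stick, pressing the spring stop by an estimated 2–2.5 mm (peak reading about 16 N). The flap then fell shut, the stick lies flat outside the tunnel, and the job is handed in at about 26 s; the hand-in returned no verdict.

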